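# Show the helper which cup is missing from the lunchbox

### The job

Press the call button on the counter to call the helper and let it go again. Then show what is left to pack: point down at the muffin cup that still stands on the counter, fingertips a few centimetres above its middle, for a good two seconds, and after that point in the same way at the middle of the lunchbox's empty bay and finish while still pointing there. Apart from the button, touch none of the things on the counter.

Things in the scene. Friction and masses are not known exactly. Their poses are not given: they have to be found in the camera images.
- call (a joint): the call button's plunger: 0 = up, 0.006 m = fully down; it springs back; about 5 N presses it fully down; it counts as pressed from 0.004
- call_top (a point): centre of the top of the call button's plunger when read (moves with it): a round white plunger 36 mm across, standing up from a fixed grey housing 52 mm across and 12 mm high on the counter; its top is 22 mm above the counter when up; pressed straight down
- spare: the muffin cup that still stands on the counter, holding cherry tomatoes: teal silicone muffin cup, fluted, round, 70 mm wide at the rim, 52 mm at the foot, 36 mm high, wall 3 mm; origin at the centre of its underside, z up
- packed_a: muffin cup with a boiled egg, already standing in one of the lunchbox's bays: teal silicone muffin cup, fluted, round, 70 mm wide at the rim, 52 mm at the foot, 36 mm high, wall 3 mm; origin at the centre of its underside, z up
- packed_b: muffin cup with cherry tomatoes, already standing in another of the bays: teal silicone muffin cup, fluted, round, 70 mm wide at the rim, 52 mm at the foot, 36 mm high, wall 3 mm; origin at the centre of its underside, z up
- lunchbox: open stainless steel lunchbox, fixed, 110 mm (its x) by 285 mm (its y) by 45 mm high, walls 4 mm, floor 4 mm, with two dividers that make three equal bays in a row along its y; two bays hold a muffin cup, one is empty but for a flat paper liner; origin at the centre of its underside
- bay_left (a point): middle of the bay at the lunchbox's +y end, at rim height (45 mm above the counter)
- bay_mid (a point): middle of the central bay, at rim height
- bay_right (a point): middle of the bay at the lunchbox's -y end, at rim height
- jar: stainless steel food jar, upright, 84 mm across, 115 mm high; origin at the centre of its underside; bystander
- glass_box: round glass container with a grey clip lid, 115 mm across over the clips, 60 mm high; origin at the centre of its underside; bystander
- grinder: pepper grinder with a push button on top, upright, 52 mm across, 123 mm high; origin at the centre of its underside; bystander
- paddle: white plastic rice paddle lying flat, 205 mm long (its x), 60 mm wide, 8 mm thick; origin near its middle on the underside; bystander

How it is judged:
On the way, in this order (a step that is already met when the one before it is completed fails the run):
1. the call button is pressed (value of joint call above 0.004 m), for 0.05 s.
2. the tool points down at the muffin cup on the counter and stays for 1.5 s (tool point within 30 mm of its axis, 50 to 130 mm above its foot), the button up again (horizontal distance between the grasp point and spare below 0.03 m and z of the grasp point in the frame of spare between 0.05 and 0.13 m and angle between the grasp point's own z axis and vertical above 2.35 rad and value of joint call below 0.0015 m), for 1.5 s.
3. the tool points down at the lunchbox's empty bay (((horizontal distance between each of packed_a, packed_b and bay_left above 0.045 m and horizontal distance between the grasp point and bay_left below 0.03 m and z of the grasp point in the frame of bay_left between 0 and 0.095 m and angle between the grasp point's own z axis and vertical above 2.35 rad) or (horizontal distance between each of packed_a, packed_b and bay_mid above 0.045 m and horizontal distance between the grasp point and bay_mid below 0.03 m and z of the grasp point in the frame of bay_mid between 0 and 0.095 m and angle between the grasp point's own z axis and vertical above 2.35 rad) or (horizontal distance between each of packed_a, packed_b and bay_right above 0.045 m and horizontal distance between the grasp point and bay_right below 0.03 m and z of the grasp point in the frame of bay_right between 0 and 0.095 m and angle between the grasp point's own z axis and vertical above 2.35 rad))), for 0.5 s.
At the end, for the whole second after the job is handed in: The tool still points down (within 45 degrees) at the empty bay, the tool point within 30 mm of its middle sideways and 0 to 95 mm above the rim; the button is up (under 1.5 mm); every loose thing is within 10 mm of its start (((horizontal distance between each of packed_a, packed_b and bay_left above 0.045 m and horizontal distance between the grasp point and bay_left below 0.03 m and z of the grasp point in the frame of bay_left between 0 and 0.095 m and angle between the grasp point's own z axis and vertical above 2.35 rad) or (horizontal distance between each of packed_a, packed_b and bay_mid above 0.045 m and horizontal distance between the grasp point and bay_mid below 0.03 m and z of the grasp point in the frame of bay_mid between 0 and 0.095 m and angle between the grasp point's own z axis and vertical above 2.35 rad) or (horizontal distance between each of packed_a, packed_b and bay_right above 0.045 m and horizontal distance between the grasp point and bay_right below 0.03 m and z of the grasp point in the frame of bay_right between 0 and 0.095 m and angle between the grasp point's own z axis and vertical above 2.35 rad)) and value of joint call below 0.0015 m and distance of each of spare, packed_a, packed_b, jar, glass_box, grinder, paddle from where it was at the start of the episode below 0.01 m); the robot touches nothing.
It fails at once if the robot touches a muffin cup, the lunchbox, the food jar, the glass container, the grinder or the paddle (contact force between any of the fingers, the arm and spare above 0.3 N or contact force between any of the fingers, the arm and packed_a above 0.3 N or contact force between any of the fingers, the arm and packed_b above 0.3 N or contact force between any of the fingers, the arm and jar above 0.3 N or contact force between any of the fingers, the arm and glass_box above 0.3 N or contact force between any of the fingers, the arm and grinder above 0.3 N or contact force between any of the fingers, the arm and paddle above 0.3 N or contact force between any of the fingers, the arm and lunchbox above 0.3 N).
It fails at once if a muffin cup is lifted or shifted (distance of any of spare, packed_a, packed_b from where it was at the start of the episode above 0.015 m).
It also fails if it takes over 45 s, if anything falls off the work surface, if the arm or the gripper's body presses on something with over 40 N, if the wrist force passes 120 N, or if a joint passes its speed limit or range.

### The arm

A 6-joint arm with a two-finger parallel gripper is mounted at the origin on the work surface. World frame = base frame: x ahead of the robot, y to its left, z up, the work surface at z = 0. Lengths are in m, angles in rad, forces in N, time in s.
With the tool pointing down it reaches from about 0.35 to 0.725 m from the base axis. Payload 4.3 kg.
Tool frame: the origin (TCP) lies between the finger pads, 19 mm behind the fingertips; this is the grasp point; z points along the fingers, y is the line along which they close (so a half turn about z gives the same grasp; the last joint's range is limited). The gripper opens to 85 mm and grips with 20 to 120 N. Pads are 22 mm wide; open, the fingers measure 114 mm over their backs; the gripper's body (76 mm by 85 mm) begins 54 mm behind the grasp point. The pads swing forward as they close: fully open they stand 13 mm farther back than shut.
Start: joints at [1.095, 0.377, 0.081, 1.274, 0, 1.46], TCP at [0.206, 0.537, 0.25] pointing down, gripper open.
Joint ranges: [-2.72, 2.72], [-0.84, 1.66], [-1.02, 1.22], [-1.77, 2.12], [-1.37, 1.28], [-3.14, 3.14]. Speed limits (rad/s): [2.57, 2.57, 3.14, 3.14, 3.14, 3.14].

### API

Orientations are given as a rotation vector (axis times angle).
In Python, from workcell import bot gives the robot as it stands.
- The arm moves only by the tool apply_moves, never from a script. Its arguments are lists of equal length, an entry for each row: "delta_pos": the shift along the tool's x, y, z in m, a list of three; "twist": the turn about the tool's z in degrees; "grip": the opening, from 0 (shut) to 1 (fully open). In form: {"delta_pos": [[x, y, z], ...], "twist": [twist, ...], "grip": [grip, ...]}. A call has 1 to 20 rows; each row shifts and turns the commanded pose from where the row before left it, along the tool's axes as they then stand; what a row does not reach is not made up. A row lasts 1/8 s, in which the tool goes at most 62.5 mm and 10.7 degrees, less where a joint would pass 70% of its speed; a pose out of reach is approached as far as the arm can. A call with a gripper value outside its range is refused whole. The fingers move at their own pace and stop on an object; "squeeze" is the grip in N (left out, the last holds). Time passes only in rows, so rows that do not move let the fingers close. It gives the time, the measured TCP pose, the force, the opening and the grip force at its end, in the units of the state.
- bot.observe(): the state, without advancing time (a new reading comes with each control period).
- bot.grab_frame(name): name is "scene" or "side" or "wrist"; returns a dict with "frame" (400x640x3 uint8, blue, green, red), "intrinsics" (3x3 intrinsics, pixels), "k1" (the pictures are not rectified: a ray, as slopes to the right and down, at radius r is drawn at 1 + k1 r^2 times it, then the intrinsics apply), "extrinsics" (4x4, takes a point from camera to world coordinates). Camera axes: x right, y down, z forward; pixel columns grow to the right and rows downward; lengths in m; the calibration is good to about 2 mm. A picture is of the moment at which its call begins. There is no depth.
- bot.close_job(): hands the job in; it is judged then, once.
Trained networks look in a picture, given as the dict that the camera call returned (one of the last four; its "shot" number tells which), for a name from the list of things; names that differ only in an ending like _2 or _b are one class to them, and where a whole thing is asked for, a point or a joint stands for the part that bears it (a point fixed in the world has none). Each returns a list of dicts, best first, with "p" (0 to 1); they miss things now and then, are a little off and sometimes report something else, mostly with a low value. They report only what shows in the picture. A call takes as long as a camera call.
- bot.spot_in(picture, thing): "bbox" ([centre column, centre row, width, height] in pixels, round what is visible of it).
- bot.trace(picture, thing): "region" (400x640 bool, what is visible of it) and "bbox" ([centre column, centre row, width, height] in pixels, round what is visible of it).
The state is a dict: "time_s": time; "joints": joint angles; "qvel": joint speeds; "joint_torque": joint torques, N m; "tcp_pos": TCP position; "ee_rot": TCP orientation; "ft_force": force on the tool from outside, world axes, zero at the start; "ft_torque": the same for the moment, N m; "grip_width": opening from 0.0 (shut) to 1.0 (fully open); "grasp_force": force on a finger pad.
Only numpy, scipy, OpenCV 4.12 (cv2) and the standard library are available. Lean on these libraries where they do the work, as an engineer would, in place of code of your own. Each camera call takes 0.05 s, during which the arm holds its last target. There are 200 camera calls.

## Working session

There is one attempt and no reset: what is moved stays moved. The work goes in short steps, Python scripts to look and compute and a tool call to move; the robot and the scene stay as the last step left them, time stands still between calls to the robot, and variables do not carry over. Pictures are saved under pics/ and viewed, at most 10 in all, crops included, and the job is handed in when it is done.

Besides the shell and the picture viewer there is one more tool, called after "Emit:" as name([rows], argument=value, ...), one row to a line, values as JSON. apply_moves: Moves the arm, as the interface text tells. Its arguments: {"type":"object","properties":{"delta_pos":{"type":"array","items":{"type":"array","items":{"type":"number"}}},"twist":{"type":"array","items":{"type":"number"}},"grip":{"type":"array","items":{"type":"number"}},"squeeze":{"type":"number"}},"required":["delta_pos","twist","grip"]}

```bash
mkdir -p pics; cat > h.py <<'E'
import numpy as np, cv2
from workcell import bot
def ray(f,uv):
    K=np.array(f["intrinsics"]);k=f["k1"]
    d=cv2.undistortPoints(np.array([[uv]],float),K,np.array([k,0,0,0.]))[0,0]
    T=np.array(f["extrinsics"]); return T[:3,3],T[:3,:3]@np.array([d[0],d[1],1])
def atz(f,uv,z):
    o,d=ray(f,uv); return (o+d*(z-o[2])/d[2]).round(4)
def proj(f,p):
    T=np.array(f["extrinsics"]);c=T[:3,:3].T@(np.array(p)-T[:3,3]);x=c[:2]/c[2]
    x=x*(1+f["k1"]*(x@x));K=np.array(f["intrinsics"]);return (K[:2,:2]@x+K[:2,2]).round(1)
E
python3 - <<'E'
from h import *
s=bot.observe();print(s["tcp_pos"],s["ee_rot"],s["time_s"])
for n in("scene","side"):
    f=bot.grab_frame(n);cv2.imwrite(f"pics/{n}0.png",f["frame"])
    print(n,np.array(f["extrinsics"])[:3,3])
    for t in("call","spare","lunchbox","jar","glass_box","grinder","paddle"):
        for r in bot.spot_in(f,t)[:4]: print(t,round(r["p"],2),np.round(r["bbox"]),atz(f,r["bbox"][:2],.02))
E
```

```text
[0.20537299 0.53638974 0.24904875] [-0.57127245 -3.08863302  0.00315582] 0.0
scene [1.02698632 0.5043726  1.09352706]
call 0.78 [441. 276.  16.  16.] [0.45   0.2675 0.02  ]
spare 0.97 [318. 168.  26.  24.] [ 0.4559 -0.1686  0.02  ]
spare 0.18 [301. 239. 116. 102.] [ 0.6356 -0.0231  0.02  ]
lunchbox 0.69 [303. 235. 112. 104.] [ 0.6232 -0.0292  0.02  ]
lunchbox 0.49 [382. 213.  51.  47.] [0.4286 0.0519 0.02  ]
jar 0.6 [223. 151.  38.  52.] [ 0.6194 -0.3858  0.02  ]
glass_box 0.66 [382. 212.  49.  46.] [0.4271 0.0471 0.02  ]
grinder 0.79 [410. 352.  35.  40.] [0.6361 0.3444 0.02  ]
paddle 0.51 [235. 126.  66.  29.] [ 0.5397 -0.4424  0.02  ]
side [ 0.17453822 -0.67978568  0.84711763]
call 0.51 [242. 147.  15.  13.] [0.4485 0.2658 0.02  ]
spare 0.71 [320. 262.  33.  34.] [ 0.4533 -0.1695  0.02  ]
lunchbox 0.84 [360. 201. 104.  97.] [ 0.6274 -0.0582  0.02  ]
lunchbox 0.72 [443. 279.  53.  69.] [ 0.6633 -0.3334  0.02  ]
jar 0.8 [443. 281.  54.  66.] [ 0.659 -0.337  0.02 ]
jar 0.43 [271. 195.  44.  44.] [0.4426 0.0635 0.02  ]
glass_box 0.68 [270. 195.  49.  46.] [0.4415 0.0656 0.02  ]
glass_box 0.24 [361. 201. 105. 100.] [ 0.6279 -0.0607  0.02  ]
grinder 0.62 [293.  99.  16.  36.] [0.6695 0.4017 0.02  ]
paddle 0.75 [381. 218.  33.  30.] [ 0.6402 -0.128   0.02  ]
paddle 0.73 [429. 352.  98.  65.] [ 0.5355 -0.4499  0.02  ]
paddle 0.32 [362. 199.  99. 100.] [ 0.6333 -0.0553  0.02  ]
```

View pics/scene0.png

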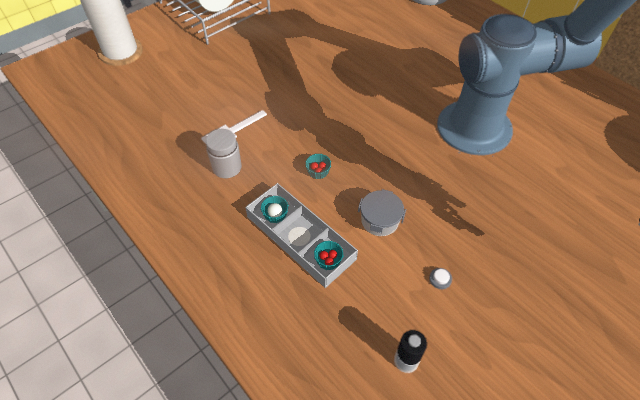

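View pics/side0.png

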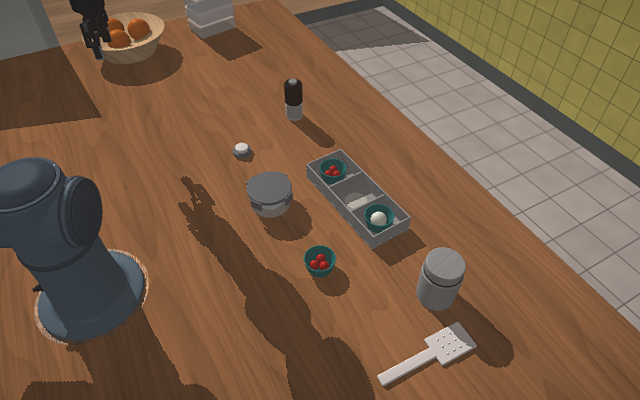

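Both views show the middle bay empty, with its liner at (299,237) in the scene view and (358,202) in the side view. The bays either side hold the egg and the tomatoes. The spare cup is at (318,167) in the scene view, and the button's white plunger is at (442,276).

```bash
python3 - <<'E'
from h import *
F={n:bot.grab_frame(n) for n in("scene","side")}
def tri(a,b):
    o1,d1=ray(F["scene"],a);o2,d2=ray(F["side"],b)
    A=np.c_[d1,-d2];t=np.linalg.lstsq(A,o2-o1,rcond=None)[0]
    p,q=o1+d1*t[0],o2+d2*t[1];return ((p+q)/2).round(4),round(np.linalg.norm(p-q),4)
S={}
for n,f in F.items():
    for t in("call","spare"):
        r=bot.trace(f,t)
        for x in r[:3]:
            ys,xs=np.nonzero(x["region"]); c=(xs.mean(),ys.mean()); S.setdefault((t,n),c)
            print(n,t,round(x["p"],2),np.round(c),atz(f,c,.018))
    # white plunger top
    c=S[("call",n)];x0,y0=int(c[0])-14,int(c[1])-14
    w=f["frame"][y0:y0+28,x0:x0+28].min(2)>190
    ys,xs=np.nonzero(w);print("white",w.sum(),atz(f,(xs.mean()+x0,ys.mean()+y0),.020))
for t in("call","spare"):print(t,tri(S[t,"scene"],S[t,"side"]))
cs=[(277,185),(247,207),(326,283),(357,250)]
P=[atz(F["scene"],c,.045) for c in cs];print(P,np.mean(P,0))
cs=[(340,150),(307,170),(376,244),(410,214)]
P=[atz(F["side"],c,.045) for c in cs];print(P,np.mean(P,0))
print("liner",atz(F["scene"],(299,237),.005),"egg",tri((274.5,210),(378.5,218)),"tom",tri((328.5,257),(332.5,171)))
for n,a in(("scene",(230,120,420,300)),("side",(220,130,430,290))):
    x0,y0,x1,y1=a;cv2.imwrite(f"pics/{n}c.png",cv2.resize(F[n]["frame"][y0:y1,x0:x1],None,fx=3,fy=3))
E
```

```text
scene call 0.52 [441. 276.] [0.4477 0.2662 0.018 ]
scene spare 0.81 [318. 165.] [ 0.4496 -0.1765  0.018 ]
scene spare 0.34 [302. 235.] [ 0.6246 -0.0332  0.018 ]
white 168 [0.4482 0.2684 0.02  ]
side call 0.57 [434. 351.] [ 0.5475 -0.4524  0.018 ]
side spare 0.76 [320. 260.] [ 0.4559 -0.1649  0.018 ]
white 46 [ 0.5425 -0.4432  0.02  ]
call (array([ 0.4956, -0.0839, -0.1934]), np.float64(0.6864))
spare (array([ 0.4536, -0.1707,  0.0266]), np.float64(0.0015))
[array([ 0.5877, -0.1781,  0.045 ]), array([ 0.6877, -0.1719,  0.045 ]), array([0.675, 0.116, 0.045]), array([0.5626, 0.0986, 0.045 ])] [ 0.62825 -0.03385  0.045  ]
[array([0.6629, 0.104 , 0.045 ]), array([0.5508, 0.0771, 0.045 ]), array([ 0.5758, -0.2023,  0.045 ]), array([ 0.6931, -0.1669,  0.045 ])] [ 0.62065  -0.047025  0.045   ]
liner [ 0.6297 -0.0385  0.005 ] egg (array([ 0.6332, -0.1303,  0.0263]), np.float64(0.0019)) tom (array([0.6176, 0.0612, 0.0246]), np.float64(0.0022))
```

Emit:
apply_moves([
  [-0.0324,-0.0165,0.01],
  [-0.0324,-0.0165,0.01],
  [-0.0324,-0.0165,0.01],
  [-0.0324,-0.0165,0.01],
  [-0.0324,-0.0165,0.01],
  [-0.0324,-0.0165,0.01],
  [-0.0324,-0.0165,0.01],
  [-0.0324,-0.0165,0.01],
  [-0.0324,-0.0165,0.01],
  [-0.0324,-0.0165,0.01],
  [0,0,0],
  [0,0,0],
], twist=[0,0,0,0,0,0,0,0,0,0,0,0], grip=[0,0,0,0,0,0,0,0,0,0,0,0])

```text
time_s: 2.6
tcp_pos: [0.4489, 0.2672, 0.1501]
ee_rot: [-0.571, -3.089, -0.001]
ft_force: [-0.1, -0.7, 0.3]
grip_width: -0.001
grasp_force: 0.0
```

```bash
cat > w.py <<'E'
from h import *
import sys
from scipy.spatial.transform import Rotation as Ro
s=bot.observe();R=Ro.from_rotvec(s["ee_rot"]).as_matrix();p=np.array(s["tcp_pos"])
print(s["time_s"],p.round(4),s["grip_width"],np.round(s["ft_force"],2));print(R.round(3))
f=bot.grab_frame("wrist");cv2.imwrite(f"pics/{sys.argv[1]}.png",f["frame"])
for t in sys.argv[2:]:
    for r in bot.trace(f,t)[:2]:
        ys,xs=np.nonzero(r["region"]);c=(xs.mean(),ys.mean())
        for z in (.02,.036):print(t,round(r["p"],2),np.round(r["bbox"]),z,atz(f,c,z),"tool delta",((atz(f,c,z)-p)@R).round(4))
E
python3 w.py w1 call
```

```text
2.6 [0.4489 0.2672 0.1501] -0.0006115320598919187 [-0.14 -0.67  0.28]
[[-0.934  0.358 -0.   ]
 [ 0.358  0.934  0.   ]
 [ 0.001  0.    -1.   ]]
call 0.86 [319. 195.  40.  36.] 0.02 [0.4473 0.2689 0.02  ] tool delta [0.0021 0.0009 0.1301]
call 0.86 [319. 195.  40.  36.] 0.036 [0.4429 0.2706 0.036 ] tool delta [0.0068 0.0009 0.1141]
```

View pics/w1.png

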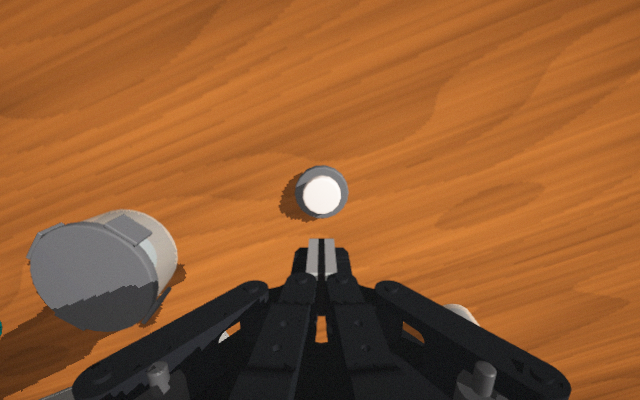

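The wrist view shows the plunger at (321,195), straight below the shut fingertips and within about 2 mm.

Emit:
apply_moves([
  [0.001,0.001,0.03],
  [0.001,0,0.03],
  [0,0,0.03],
  [0,0,0.01],
  [0,0,0.005],
  [0,0,0.004],
  [0,0,0.004],
  [0,0,0.0],
  [0,0,0],
], twist=[0,0,0,0,0,0,0,0,0], grip=[0,0,0,0,0,0,0,0,0])

```text
time_s: 3.82
tcp_pos: [0.4486, 0.2692, 0.0378]
ee_rot: [0.571, 3.088, 0.003]
ft_force: [0.9, 0.8, 3.0]
grip_width: -0.0
grasp_force: 1.5
```

Emit:
apply_moves([
  [0,0,0.003],
  [0,0,0],
  [0,0,0],
], twist=[0,0,0], grip=[0,0,0])

```text
time_s: 4.2
tcp_pos: [0.4486, 0.2692, 0.0347]
ee_rot: [0.571, 3.088, 0.002]
ft_force: [-0.5, 1.8, 7.1]
grip_width: -0.003
grasp_force: 3.4
```

Emit:
apply_moves([
  [0,0,-0.015],
  [0,0,-0.05],
  [0,0,-0.05],
  [0,0,-0.05],
  [-0.0135,-0.0341,0],
  [-0.0135,-0.0341,0],
  [-0.0135,-0.0341,0],
  [-0.0135,-0.0341,0],
  [-0.0135,-0.0341,0],
  [-0.0135,-0.0341,0],
  [-0.0135,-0.0341,0],
  [-0.0135,-0.0341,0],
  [-0.0135,-0.0341,0],
  [-0.0135,-0.0341,0],
  [-0.0135,-0.0341,0],
  [-0.0135,-0.0341,0],
  [0,0,0],
  [0,0,0],
], twist=[0,0,0,0,0,0,0,0,0,0,0,0,0,0,0,0,0,0], grip=[0,0,0,0,0,0,0,0,0,0,0,0,0,0,0,0,0,0])

```text
time_s: 6.45
tcp_pos: [0.4518, -0.1708, 0.1988]
ee_rot: [-0.572, -3.088, -0.001]
ft_force: [0.0, 0.3, 0.5]
grip_width: 0.001
grasp_force: 0.0
```

```bash
python3 w.py w2 spare call
```

```text
6.45 [ 0.4518 -0.1708  0.1988] 0.0014262599560430605 [0.01 0.34 0.52]
[[-0.934  0.358 -0.001]
 [ 0.358  0.934  0.001]
 [ 0.002  0.001 -1.   ]]
spare 0.65 [322. 188.  67.  65.] 0.02 [ 0.457  -0.1709  0.02  ] tool delta [-0.0051  0.0017  0.1788]
spare 0.65 [322. 188.  67.  65.] 0.036 [ 0.453  -0.1695  0.036 ] tool delta [-0.0009  0.0016  0.1628]
spare 0.28 [486. 264. 263. 158.] 0.02 [0.618 0.001 0.02 ] tool delta [-0.0939  0.2198  0.1788]
spare 0.28 [486. 264. 263. 158.] 0.036 [ 0.6055 -0.0066  0.036 ] tool delta [-0.0849  0.2083  0.1628]
```

View pics/w2.png

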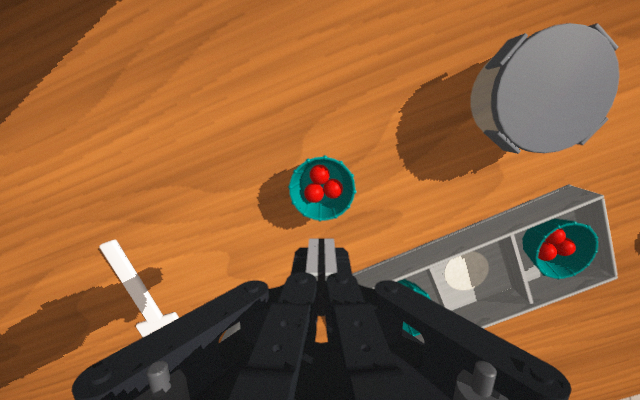

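The spare cup sits at (322,188), directly under the tool. I'll descend, hold there, then rise and cross to the middle bay.

Emit:
apply_moves([
  [-0.002,0.001,0.036],
  [0,0,0.036],
  [0,0,0.034],
  [0,0,0],
  [0,0,0],
  [0,0,0],
  [0,0,0],
  [0,0,0],
  [0,0,0],
  [0,0,0],
  [0,0,0],
  [0,0,0],
  [0,0,0],
  [0,0,0],
  [0,0,0],
  [0,0,0],
  [0,0,0],
  [0,0,0],
  [0,0,0],
  [0,0,0],
], twist=[0,0,0,0,0,0,0,0,0,0,0,0,0,0,0,0,0,0,0,0], grip=[0,0,0,0,0,0,0,0,0,0,0,0,0,0,0,0,0,0,0,0])

```text
time_s: 9.1
tcp_pos: [0.4549, -0.1712, 0.093]
ee_rot: [0.571, 3.089, 0.0]
ft_force: [-0.4, -0.0, -0.3]
grip_width: 0.005
grasp_force: 0.0
```

Emit:
apply_moves([
  [0,0,0],
  [0,0,0],
  [0,0,-0.04],
  [0,0,-0.04],
  [0,0,-0.04],
], twist=[0,0,0,0,0], grip=[0,0,0,0,0])

```text
time_s: 9.72
tcp_pos: [0.4547, -0.1711, 0.2142]
ee_rot: [-0.571, -3.089, -0.0]
ft_force: [0.3, 0.1, -0.2]
grip_width: -0.001
grasp_force: 0.0
```

Emit:
apply_moves([
  [-0.0185,0.031,0],
  [-0.0185,0.031,0],
  [-0.0185,0.031,0],
  [-0.0185,0.031,0],
  [-0.0185,0.031,0],
  [-0.0185,0.031,0],
  [0,0,0],
  [0,0,0],
], twist=[0,0,0,0,0,0,0,0], grip=[0,0,0,0,0,0,0,0])

```text
time_s: 10.72
tcp_pos: [0.6245, -0.0374, 0.2127]
ee_rot: [-0.571, -3.088, 0.001]
ft_force: [0.1, 0.1, -0.1]
grip_width: 0.002
grasp_force: 0.0
```

```bash
python3 w.py w3 lunchbox
```

```text
10.725 [ 0.6245 -0.0374  0.2127] 0.0022909451368278984 [ 0.06  0.11 -0.13]
[[-0.934  0.358 -0.001]
 [ 0.358  0.934 -0.   ]
 [ 0.001 -0.001 -1.   ]]
lunchbox 0.58 [324. 178. 282. 199.] 0.02 [ 0.6255 -0.0299  0.02  ] tool delta [0.0016 0.0074 0.1927]
lunchbox 0.58 [324. 178. 282. 199.] 0.036 [ 0.6219 -0.0289  0.036 ] tool delta [0.0054 0.0071 0.1767]
```

View pics/w3.png

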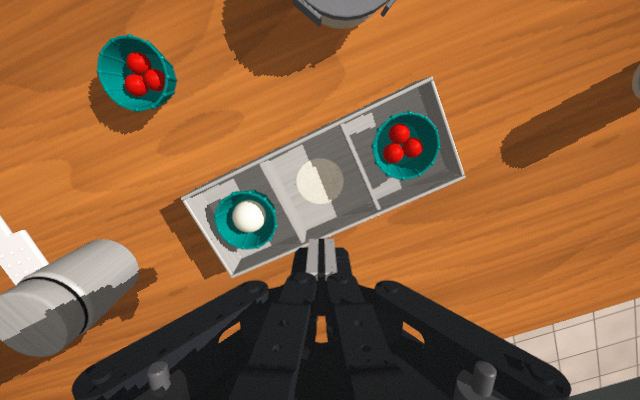

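The middle bay is confirmed empty, with its liner at (320,181). The rim corners are at (432,78), (464,177), (234,275) and (182,199).

```bash
python3 - <<'E'
from h import *
f=bot.grab_frame("wrist")
print(np.mean([atz(f,c,.045) for c in((432,78),(464,177),(234,275),(182,199))],0),atz(f,(320,181),.004))
E
```

```text
[ 0.625575 -0.036975  0.045   ] [ 0.6275 -0.0402  0.004 ]
```

Emit:
apply_moves([
  [-0.001,0,0.035],
  [0,0,0.035],
  [0,0,0.035],
  [0,0,0],
  [0,0,0],
  [0,0,0],
  [0,0,0],
  [0,0,0],
  [0,0,0],
  [0,0,0],
  [0,0,0],
  [0,0,0],
], twist=[0,0,0,0,0,0,0,0,0,0,0,0], grip=[0,0,0,0,0,0,0,0,0,0,0,0])

```text
time_s: 12.38
tcp_pos: [0.626, -0.0375, 0.1079]
ee_rot: [-0.571, -3.089, -0.0]
ft_force: [-0.4, -0.2, 0.0]
grip_width: 0.001
grasp_force: 0.0
```

```bash
python3 - <<'E'
from h import *
s=bot.observe();print(s["tcp_pos"],s["time_s"])
if np.linalg.norm(np.array(s["tcp_pos"])-[.6255,-.037,.107])<.012: print(bot.close_job())
E
```

```text
[ 0.62596233 -0.03750093  0.10794669] 12.375
the job is handed in; nothing more can be done
None
```

I pressed the call button and released it, pointed at the spare cup for over two seconds, then pointed at the empty middle bay and handed the job in there at 12.4 s; the hand-in gave no verdict.

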